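# Fit the tall spacer sleeve on the tiered serving stand

### The arm

A 6-joint arm with a two-finger parallel gripper is mounted at the origin on a cart in front of the work surface, level with it; the furniture and walls round the work are solid. World frame = base frame: x ahead of the robot, y to its left, z up, the work surface at z = 0. Lengths are in m, angles in rad, forces in N, time in s.
With the tool pointing down it reaches from about 0.275 to 0.85 m from the base axis. Payload 19 kg.
Tool frame: the origin (TCP) lies midway between the tips of the shut fingers; the grasp point (between the pads) lies 19 mm behind it; z points along the fingers, y is the line along which they close (so a half turn about z gives the same grasp; the last joint's range is limited). The gripper opens to 85 mm and grips with 20 to 120 N. Pads are 22 mm wide; open, the fingers measure 114 mm over their backs; the gripper's body (76 mm by 85 mm) begins 54 mm behind the grasp point. The pads swing forward as they close: fully open they stand 13 mm farther back than shut.
Start: joints at [-1.283, 0.15, 1.437, -0, 1.554, -0.134], TCP at [0.235, -0.525, 0.231] pointing down, gripper open.
Joint ranges: [-2.8, 2.8], [-0.68, 2.1], [0.12, 2.68], [-1.39, 4.53], [0.16, 2.79], [-2.81, 2.81]. Speed limits (rad/s): [1.89, 1.89, 2.22, 3.01, 3.01, 3.01].

### API

Orientations are given as a 3x3 rotation matrix whose columns are the frame's x, y, z axes.
In Python, from plant import env, camrig, hand_in gives the robot as it stands (env), with the cameras (camrig) and the job as plain functions.
- The arm moves only by the tool drive_effector, called after "Emit:" by a JSON object that holds its "name" and its "arguments". Schema: {"type":"object","properties":{"motion":{"type":"array","items":{"type":"array","prefixItems":[{"type":"array","items":{"type":"number"},"minItems":3,"maxItems":3},{"type":"number"}],"minItems":2,"maxItems":2},"minItems":1,"maxItems":12},"aperture":{"type":"number"},"grip_force":{"type":"number"},"only":{"type":"string"},"quiet":{"type":"boolean"},"lines":{"type":"string"}},"required":["motion"],"additionalProperties":false}. motion is a list of rows, 1 to 12 of them, each written [[dx, dy, dz], turn]: dx, dy, dz in m, then a turn about the tool's z in rad; each row is the pose to reach, as a shift and turn from the pose commanded when the call began, along the tool's axes at that moment; what a row does not reach only later rows make up. A row lasts 1/10 s, in which the tool goes at most 0.05 m and 0.15 rad, less where a joint would pass 70% of its speed; a pose out of reach is approached as far as the arm can. aperture is the finger opening in m, set as the call begins (left out keeps the last). The fingers move at their own pace and stop on an object; grip_force is the grip in N (left out, the last holds). Time passes only in rows, so rows that do not move let the fingers close. The tool returns the time, the measured TCP pose, the force, the opening and the grip force at its end. only (a regular expression) keeps the lines of the reply that match it, lines (a string "A,B") keeps lines A to B, and quiet returns only ok. Input that does not fit is refused with a message, and nothing moves.
- env.observe(): the state, without advancing time (a new reading comes with each control period).
- camrig.camera(name): name is "side" or "top" or "wrist"; returns the picture (400x640x3 uint8, red, green, blue); there is no depth.
- camrig.get_calibration(name): a dict with "fx", "fy", "cx", "cy" (pixels), "world_from_camera" (4x4, takes a point from camera to world coordinates); the wrist camera has in their place "tool_from_camera" (4x4, takes a point from camera to tool coordinates, whose origin is the TCP and whose axes are the flange's). Camera axes: x right, y down, z forward; pixel columns grow to the right and rows downward; lengths in m; the calibration is good to about 2 mm. A picture is of the moment at which its call begins: read the wrist's pose just before it. get_calibration takes no time and is no camera call.
- hand_in(): hands the job in; it is judged then, once.
The state is a dict: "t": time; "joint_pos": joint angles; "dq": joint speeds; "joint_torque": joint torques, N m; "tcp_pos": TCP position; "tcp_rot": TCP orientation; "wrist_force": force on the tool from outside, world axes, zero at the start; "wrist_torque": the same for the moment, N m; "grip_width": finger opening in m; "finger_force": force on a finger pad.
Only numpy, scipy, OpenCV 4.12 (cv2) and the standard library are available. Lean on these libraries where they do the work, as an engineer would, in place of code of your own. Each camera call takes 0.05 s, during which the arm holds its last target. There are 200 camera calls.

### The job

Start putting the tiered serving stand together: slide the tall blue spacer sleeve over the brass rod in the middle of the dark wooden base plate, lower it until it stands upright and flat on the plate, and only then let it go; do not let it drop down the rod. Leave the short white sleeve where it is, and do not shove the stand about.

Things in the scene. Friction and masses are not known exactly. Their poses are not given: they have to be found in the camera images.
- tall_sleeve: the tall blue glazed spacer sleeve, a plain tube open at both ends, standing upright on the worktop: 46 mm outside diameter, 32 mm bore, 70 mm high, about 0.11 kg. Origin: centre of its lower end, z along the tube's axis (up). It is round, so its yaw does not matter; it can be gripped across the outside from above.
- short_sleeve: the short white sleeve of the same diameters (46 mm outside, 32 mm bore) but only 35 mm high, standing upright on the worktop; not wanted now, leave it alone. Origin: centre of its lower end, z up.
- stand: base of the serving stand, loose on the worktop, 1.3 kg: round flat dark wooden plate, 170 mm across, 16 mm thick, with a fixed upright brass rod in its middle, 16 mm in diameter, rising 85 mm above the plate's top (tip 101 mm above the worktop; the last 20 mm taper to 6 mm). Origin: centre of the underside, on the rod's axis, z up. The sleeve has 8 mm to spare all round the rod.

How it is judged:
By the outcome, as a careful person would: the job done as asked, in the order asked, and still so for the second after the job is handed in, with the robot touching nothing.
It also fails if it takes over 40 s, if anything falls off the work surface, if the arm or the gripper's body presses on something with over 40 N, if the wrist force passes 120 N, or if a joint passes its speed limit or range.

## Working session

There is one attempt and no reset: what is moved stays moved. The work goes in short steps, Python scripts to look and compute and a tool call to move; the robot and the scene stay as the last step left them, time stands still between calls to the robot, and variables do not carry over. Pictures are saved under pics/ and viewed, at most 12 in all, crops included, and the job is handed in when it is done.

```bash
ls; mkdir -p pics; python3 - <<'E'
from plant import env, camrig, hand_in
import cv2,numpy as np
o=env.observe();print(o['t'],o['tcp_pos'],np.round(o['tcp_rot'],3),o['grip_width'])
for n in ['side','top']:
    cv2.imwrite(f'pics/{n}0.png',camrig.camera(n)[:,:,::-1]);c=camrig.get_calibration(n);print(n,c['fx'],c['cx'],c['cy'],np.round(c['world_from_camera'],3))
E
```

```text
pics
plant.py
0.0 [ 0.23533001 -0.5243869   0.23070795] [[ 0.912  0.409 -0.   ]
 [ 0.409 -0.912  0.001]
 [ 0.    -0.001 -1.   ]] 0.08536458093232892
side 363.0125414807825 321.5842012442787 197.37421279660322 [[-0.941 -0.23   0.249  0.24 ]
 [-0.339  0.632 -0.697  0.709]
 [ 0.003 -0.74  -0.672  0.621]
 [ 0.     0.     0.     1.   ]]
top 503.2855894930675 317.43873354898943 200.3176682438347 [[-0.012 -0.991  0.136  0.298]
 [-1.     0.013  0.009  0.072]
 [-0.01  -0.136 -0.991  1.083]
 [ 0.     0.     0.     1.   ]]
```

View pics/side0.png

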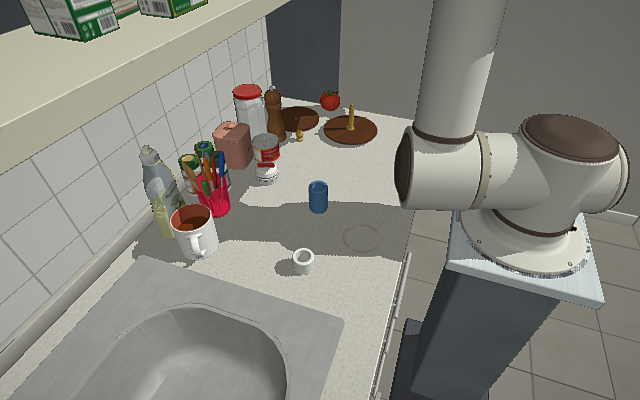

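View pics/top0.png

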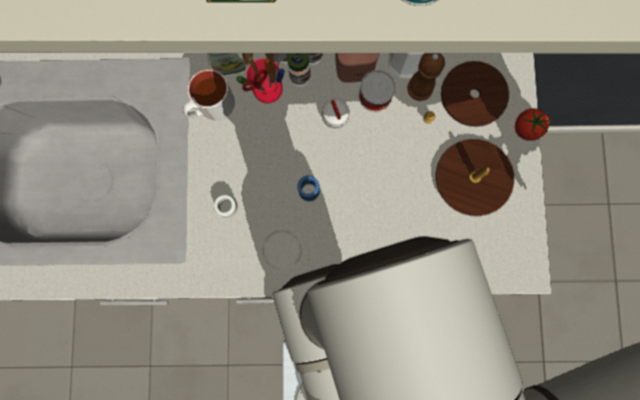

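Side view: blue sleeve at about (318,197), stand at (351,130) with its rod, white sleeve at (303,262). Top view: blue at (308,188), white at (224,205), stand plate at (475,177) with the rod tip near (480,174). The second brown plate has no rod, so it isn't the stand. Next I'll measure positions.

```bash
cat >h.py <<'E'
from plant import env, camrig, hand_in
import cv2,numpy as np
def ray(c,u,v):
    T=c['world_from_camera'];d=T[:3,:3]@[(u-c['cx'])/c['fx'],(v-c['cy'])/c['fy'],1];return T[:3,3],d
def onz(c,u,v,z):
    o,d=ray(c,u,v);return o+d*(z-o[2])/d[2]
def mask(im,lo,hi,box):
    m=cv2.inRange(cv2.cvtColor(im,cv2.COLOR_RGB2HSV),np.array(lo),np.array(hi));k=np.zeros_like(m);x0,y0,x1,y1=box;k[y0:y1,x0:x1]=m[y0:y1,x0:x1];return k
def big(m):
    return max(cv2.findContours(m,cv2.RETR_EXTERNAL,cv2.CHAIN_APPROX_NONE)[0],key=cv2.contourArea)
def circ(c,cn,z):
    p=np.array([onz(c,u,v,z)[:2] for u,v in cn.reshape(-1,2)],np.float32);return cv2.minEnclosingCircle(p),p.min(0),p.max(0)
E
python3 - <<'E'
from h import *
t=cv2.imread('pics/top0.png')[:,:,::-1].copy();s=cv2.imread('pics/side0.png')[:,:,::-1].copy()
ct,cs=camrig.get_calibration('top'),camrig.get_calibration('side')
b=mask(t,(95,80,30),(125,255,255),(285,165,335,215));cn=big(b)
print('blue',cv2.boundingRect(cn),circ(ct,cn,.07))
b2=mask(s,(95,80,30),(125,255,255),(300,170,340,225));cn=big(b2);print('blue side',cv2.boundingRect(cn))
x,y,w,h=cv2.boundingRect(cn)
print('side base front',onz(cs,x+w/2,y+h,0),'top back',onz(cs,x+w/2,y,.07))
for nm,im,c,box in(('top',t,ct,(425,130,525,222)),('side',s,cs,(318,100,385,150))):
    m=mask(im,(0,70,20),(14,255,140),box);cn=big(m);r=mask(im,(16,90,60),(32,255,255),box);rn=big(r)
    print(nm,'plate',cv2.boundingRect(cn),circ(c,cn,.016));print('rod',rn.reshape(-1,2).min(0),rn.reshape(-1,2).max(0))
cv2.imwrite('pics/z.png',np.hstack([cv2.resize(t[120:225,420:530],None,fx=4,fy=4)[:,:,::-1][:420],cv2.resize(s[90:195,310:395],None,fx=4,fy=4)[:,:,::-1][:420]]))
E
```

```text
blue (298, 176, 21, 24) (((0.46290066838264465, 0.09914057701826096), 0.02468966692686081), array([0.439331  , 0.07956801], dtype=float32), array([0.4870189 , 0.12048263], dtype=float32))
blue side (309, 181, 19, 33)
side base front [0.45656743 0.12346833 0.        ] top back [0.47043576 0.08511772 0.07      ]
top plate (436, 139, 78, 77) (((0.49140027165412903, -0.2564344108104706), 0.0839427262544632), array([ 0.4078977 , -0.33917186], dtype=float32), array([ 0.57394326, -0.17333598], dtype=float32))
rod [469 167] [489 182]
side plate (324, 115, 54, 30) (((0.48825815320014954, -0.250791072845459), 0.08615025132894516), array([ 0.40492266, -0.33645132], dtype=float32), array([ 0.5726892 , -0.16478956], dtype=float32))
rod [346 104] [354 130]
```

View pics/z.png

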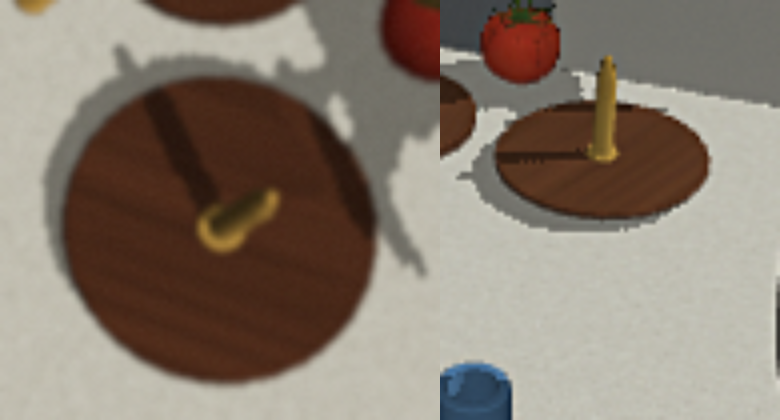

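```bash
python3 - <<'E'
from h import *
ct,cs=camrig.get_calibration('top'),camrig.get_calibration('side')
print('rod base',onz(ct,475.5,177,.016),'tip top',onz(ct,488,169.5,.101),'tip side',onz(cs,351.5,104.5,.101),onz(cs,351,129,.016))
t=cv2.imread('pics/top0.png')[:,:,::-1].copy()
w=camrig.get_calibration('wrist');print(w['fx'],np.round(w['tool_from_camera'],3))
o=env.observe();print(o['tcp_rot'].T@(np.array([.464,.102,.22])-o['tcp_pos']))
E
```

```text
rod base [ 0.49000552 -0.25841829  0.016     ] tip top [ 0.48942362 -0.25758292  0.101     ] tip side [ 0.48798401 -0.24727465  0.101     ] [ 0.48528612 -0.25007366  0.016     ]
329.6966980035727 [[-0.    -0.951 -0.309  0.079]
 [ 1.    -0.     0.     0.001]
 [-0.001 -0.309  0.951 -0.143]
 [ 0.     0.     0.     1.   ]]
[ 0.46508464 -0.47786926  0.01133535]
```

Emit:
{"name": "drive_effector", "arguments": {"motion": [[[0.465,-0.478,0],0],[[0.465,-0.478,0],0],[[0.465,-0.478,0],0],[[0.465,-0.478,0],0],[[0.465,-0.478,0],0],[[0.465,-0.478,0],0],[[0.465,-0.478,0],0],[[0.465,-0.478,0],0],[[0.465,-0.478,0],0],[[0.465,-0.478,0],0],[[0.465,-0.478,0],0],[[0.465,-0.478,0],0]], "aperture": 0.085, "grip_force": 40}}

```text
t: 1.3
tcp_pos: [0.4411, 0.0413, 0.2313]
tcp_rot: [[0.912, 0.41, 0.0], [0.41, -0.912, 0.0], [0.0, 0.0, -1.0]]
wrist_force: [1.2, -1.1, -0.4]
grip_width: 0.085
finger_force: 0.0
```

Emit:
{"name": "drive_effector", "arguments": {"motion": [[[0.093,-0.096,0],0],[[0.093,-0.096,0],0],[[0.093,-0.096,0],0],[[0.093,-0.096,0],0]]}}

```text
t: 1.7
tcp_pos: [0.4869, 0.1681, 0.2305]
tcp_rot: [[0.911, 0.413, -0.001], [0.413, -0.911, 0.001], [-0.001, -0.001, -1.0]]
wrist_force: [-0.4, -0.1, 0.2]
grip_width: 0.0848
finger_force: 0.0
```

```bash
python3 - <<'E'
from h import *
o=env.observe();print(o['t'],o['tcp_pos'],o['wrist_force'],np.round(o['tcp_rot'],3))
cv2.imwrite('pics/w1.png',camrig.camera('wrist')[:,:,::-1])
E
```

```text
1.7 [0.48694819 0.168085   0.23046813] [-0.42202303 -0.08492974  0.18532817] [[ 0.911  0.413 -0.001]
 [ 0.413 -0.911  0.001]
 [-0.001 -0.001 -1.   ]]
```

View pics/w1.png

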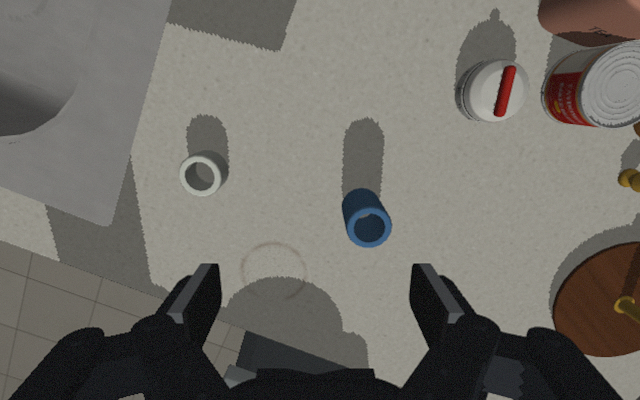

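The wrist view shows the blue sleeve's upper rim centred near (369,227). The white sleeve is at (203,175), and the stand is at the right edge.

```bash
cat >>h.py <<'E'
def wcal(o):
    w=camrig.get_calibration('wrist');T=np.eye(4);T[:3,:3]=o['tcp_rot'];T[:3,3]=o['tcp_pos'];w['world_from_camera']=T@w['tool_from_camera'];return w
E
python3 - <<'E'
from h import *
o=env.observe();w=wcal(o);im=cv2.imread('pics/w1.png')[:,:,::-1].copy()
b=mask(im,(95,80,30),(125,255,255),(330,180,410,255))
v=cv2.cvtColor(im,cv2.COLOR_RGB2HSV)[:,:,2]
r=b.copy();r[v<np.percentile(v[b>0],60)]=0
cn=big(r);print(cv2.boundingRect(cn),circ(w,cn,.07))
p=onz(w,369,227,.07);print(p)
p[2]=o['tcp_pos'][2];print(o['tcp_rot'].T@(p-o['tcp_pos']))
E
```

```text
(346, 205, 46, 42) (((0.46804526448249817, 0.0984298437833786), 0.023002207279205322), array([0.44545272, 0.07640753], dtype=float32), array([0.48999488, 0.12018271], dtype=float32))
[0.46732643 0.09790746 0.07      ]
[-4.56301569e-02  5.44080079e-02  3.92589624e-05]
```

Emit:
{"name": "drive_effector", "arguments": {"motion": [[[-0.047,0.055,0],0],[[-0.047,0.055,0],0],[[-0.047,0.055,0.05],0],[[-0.047,0.055,0.09],0],[[-0.047,0.055,0.1],0],[[-0.047,0.055,0.1],0]]}}

```text
t: 2.35
tcp_pos: [0.4656, 0.0947, 0.1309]
tcp_rot: [[0.913, 0.409, -0.002], [0.409, -0.913, -0.0], [-0.002, -0.001, -1.0]]
wrist_force: [0.3, -0.1, 1.1]
grip_width: 0.0849
finger_force: 0.0
```

```bash
python3 - <<'E'
from h import *
o=env.observe();w=wcal(o);im=camrig.camera('wrist');b=mask(im,(95,80,30),(125,255,255),(150,80,500,400))
cv2.imwrite('pics/w2.png',im[:,:,::-1]);cn=big(b);print(o['t'],o['tcp_pos'],cv2.boundingRect(cn),circ(w,cn,.07))
E
```

```text
2.35 [0.46560403 0.09468436 0.13094848] (275, 163, 67, 83) (((0.4737626016139984, 0.10182299464941025), 0.028428079560399055), array([0.44592562, 0.07774673], dtype=float32), array([0.5016885 , 0.12275561], dtype=float32))
```

View pics/w2.png

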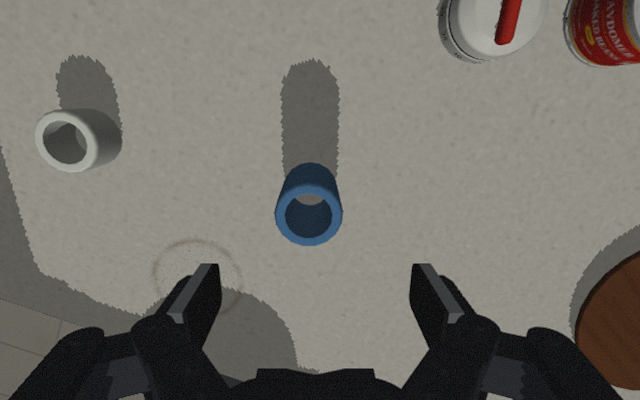

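Fingers straddle the sleeve: the rim is centred at about (309,213), and the finger midline is near column 316.

```bash
python3 - <<'E'
from h import *
o=env.observe();w=wcal(o);p=onz(w,309,213,.07);e=[onz(w,u,213,.07) for u in(275,342)]
print(o['tcp_pos'],p,np.linalg.norm(e[1]-e[0]));p[2]=o['tcp_pos'][2];print(o['tcp_rot'].T@(p-o['tcp_pos']))
E
```

```text
[0.4664795  0.09492361 0.13246208] [0.46979939 0.09972703 0.07      ] 0.04429557764272062
[ 4.99410244e-03 -3.02547577e-03  1.38772772e-06]
```

Emit:
{"name": "drive_effector", "arguments": {"motion": [[[0.005,-0.003,0.03],0],[[0.005,-0.003,0.07],0],[[0.005,-0.003,0.1],0],[[0.005,-0.003,0.1],0],[[0.005,-0.003,0.1],0]]}}

```text
t: 2.9
tcp_pos: [0.4707, 0.1002, 0.0335]
tcp_rot: [[0.912, 0.41, 0.002], [0.41, -0.912, 0.0], [0.002, 0.001, -1.0]]
wrist_force: [-0.1, -0.1, 0.5]
grip_width: 0.0851
finger_force: 0.0
```

Emit:
{"name": "drive_effector", "arguments": {"motion": [[[0,0,0],0],[[0,0,0],0],[[0,0,0],0],[[0,0,0],0],[[0,0,0],0],[[0,0,0],0],[[0,0,0],0],[[0,0,0],0]], "aperture": 0.03, "grip_force": 45}}

```text
t: 3.7
tcp_pos: [0.4703, 0.1002, 0.0328]
tcp_rot: [[0.912, 0.409, 0.002], [0.409, -0.912, 0.0], [0.002, 0.001, -1.0]]
wrist_force: [-3.4, -0.2, 14.4]
grip_width: 0.0433
finger_force: 44.3
```

Emit:
{"name": "drive_effector", "arguments": {"motion": [[[0,0,-0.02],0],[[0,0,-0.05],0],[[0,0,-0.1],0],[[0,0,-0.14],0],[[0,0,-0.15],0],[[0,0,-0.15],0],[[0,0,-0.15],0]]}}

```text
t: 4.4
tcp_pos: [0.4691, 0.1001, 0.1803]
tcp_rot: [[0.912, 0.409, -0.001], [0.409, -0.912, 0.0], [-0.001, -0.001, -1.0]]
wrist_force: [-0.4, 0.2, -2.0]
grip_width: 0.0432
finger_force: 45.9
```

```bash
python3 - <<'E'
from h import *
o=env.observe();im=camrig.camera('wrist');cv2.imwrite('pics/w3.png',im[:,:,::-1])
s=camrig.camera('side');cv2.imwrite('pics/s3.png',cv2.resize(s[80:240,200:400],None,fx=3,fy=3)[:,:,::-1]);cv2.imwrite('pics/s3f.png',s[:,:,::-1])
print(o['t'],o['wrist_force'],o['tcp_pos'],o['grip_width'],o['finger_force'])
E
```

```text
4.4 [-0.42367378  0.20399048 -1.98480559] [0.46908976 0.10005301 0.18025377] 0.04320573675364037 45.94693087041378
```

View pics/w3.png

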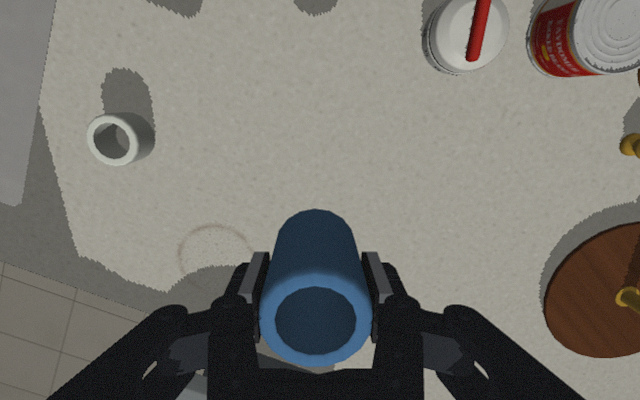

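View pics/s3.png

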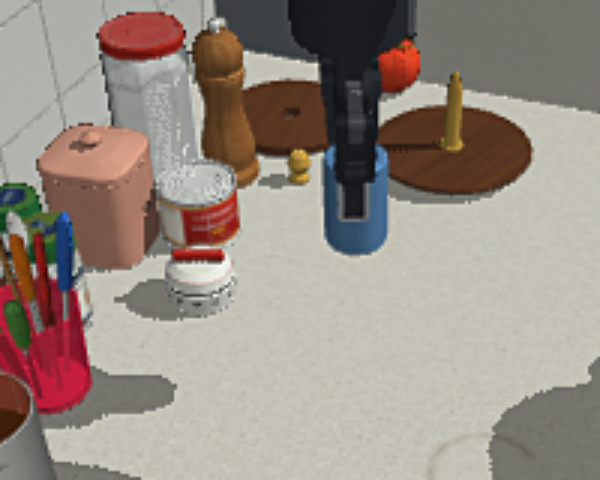

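The sleeve is held upright and is clear of the table; its rim centre is at (316,319) in the wrist view. Next I'll move near the stand and measure the rod from close up.

Emit:
{"name": "drive_effector", "arguments": {"motion": [[[-0.02,0.03,0],0],[[-0.05,0.065,0],0],[[-0.08,0.1,0],0],[[-0.11,0.14,0],0],[[-0.14,0.18,0],0],[[-0.155,0.2,0],0],[[-0.155,0.2,0],0],[[-0.155,0.2,0],0],[[-0.155,0.2,0],0]]}}

```text
t: 5.4
tcp_pos: [0.41, -0.145, 0.1807]
tcp_rot: [[0.912, 0.41, -0.001], [0.41, -0.912, 0.001], [-0.0, -0.001, -1.0]]
wrist_force: [-0.2, -0.6, -0.3]
grip_width: 0.043
finger_force: 46.1
```

```bash
python3 - <<'E'
from h import *
o=env.observe();w=wcal(o);im=camrig.camera('wrist');cv2.imwrite('pics/w4.png',im[:,:,::-1])
print(o['t'],o['wrist_force'],o['tcp_pos'],o['grip_width'],o['finger_force'])
p=onz(w,316,319,o['tcp_pos'][2]+.037);print('sleeve off',o['tcp_rot'].T@(p-o['tcp_pos']))
E
```

```text
5.4 [-0.15301341 -0.6092783  -0.34026752] [ 0.40999547 -0.14499357  0.18069853] 0.04295994344138883 46.06275776401162
sleeve off [-0.00185464  0.00127296 -0.03700068]
```

View pics/w4.png

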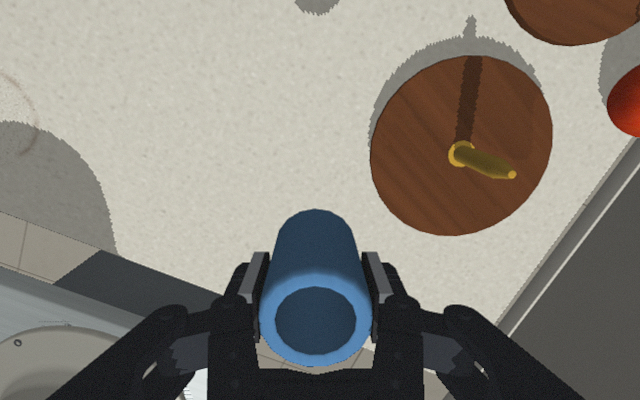

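The wrist view shows the rod tip at about (512,175), its base at about (459,154), and the whole plate. I'll locate all three.

```bash
python3 - <<'E'
from h import *
o=env.observe();w=wcal(o);im=cv2.imread('pics/w4.png')[:,:,::-1].copy()
m=mask(im,(0,70,20),(14,255,200),(360,40,560,240));print(circ(w,big(m),.016))
print(onz(w,512.5,175,.101),onz(w,459,154,.016))
p=np.array([.490,-.255,o['tcp_pos'][2]]);print(o['tcp_rot'].T@(p-o['tcp_pos']),o['tcp_pos'])
E
```

```text
(((0.4910353422164917, -0.257903128862381), 0.08463003486394882), array([ 0.4074577, -0.3423368], dtype=float32), array([ 0.5751214 , -0.17379414], dtype=float32))
[ 0.49066253 -0.25927298  0.101     ] [ 0.48993038 -0.25774195  0.016     ]
[ 2.76718760e-02  1.33186421e-01 -1.22981205e-04] [ 0.41009776 -0.14490912  0.18088128]
```

Emit:
{"name": "drive_effector", "arguments": {"motion": [[[0.01,0.04,0],0],[[0.018,0.08,0],0],[[0.026,0.115,0],0],[[0.028,0.135,0],0],[[0.028,0.135,0],0],[[0.028,0.135,0],0],[[0.028,0.135,0.015],0],[[0.028,0.135,0.025],0],[[0.028,0.135,0.025],0]]}}

```text
t: 6.35
tcp_pos: [0.49, -0.2564, 0.1543]
tcp_rot: [[0.912, 0.41, -0.002], [0.41, -0.912, 0.002], [-0.001, -0.003, -1.0]]
wrist_force: [0.7, -0.1, -0.9]
grip_width: 0.0431
finger_force: 46.2
```

```bash
python3 - <<'E'
from h import *
o=env.observe();w=wcal(o)
s=camrig.camera('side');k=camrig.camera('wrist')
a=cv2.resize(s[70:170,300:400],None,fx=4,fy=4);b=cv2.resize(k[190:390,220:420],None,fx=2,fy=2)
cv2.imwrite('pics/s5.png',np.hstack([a,b])[:,:,::-1]);cs=camrig.get_calibration('side')
m=mask(s,(95,80,30),(125,255,255),(300,60,400,170));x,y,ww,h=cv2.boundingRect(big(m));print(o['tcp_pos'],x,y,ww,h)
E
```

```text
[ 0.48995582 -0.25641797  0.15428073] 346 71 17 30
```

View pics/s5.png

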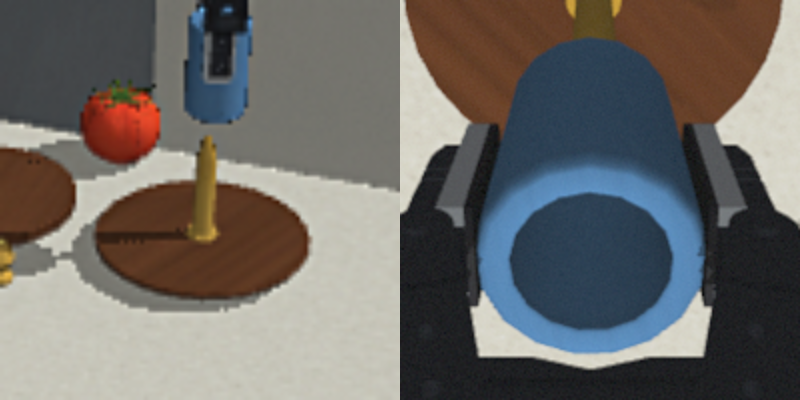

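The sleeve hangs just above the rod tip. In the side view it looks 1–2 px right of the rod's axis, so I'll quantify that before lowering.

```bash
cat >ax.py <<'E'
from h import *
o=env.observe();s=camrig.camera('side');cs=camrig.get_calibration('side')
def px(p):
    T=np.linalg.inv(cs['world_from_camera']);q=T[:3,:3]@p+T[:3,3];return np.array([cs['fx']*q[0]/q[2]+cs['cx'],cs['fy']*q[1]/q[2]+cs['cy']]),q[2]
for nm,lo,hi,box in(('blue',(95,80,30),(125,255,255),(340,60,370,105)),('rod',(16,90,60),(32,255,255),(340,100,365,128))):
    m=mask(s,lo,hi,box);L=[(v,(np.where(m[v])[0].min()+np.where(m[v])[0].max())/2,np.ptp(np.where(m[v])[0])+1) for v in range(400) if m[v].any()]
    for v,u,wd in L[::3]:print(nm,v,u,wd)
R=np.array([.4905,-.2575,0]);
for z in(.016,.101,.12,.19):print(z,px(R+[0,0,z]))
E
python3 ax.py
```

```text
blue 70 356.5 2
blue 73 354.0 15
blue 76 354.5 16
blue 79 354.5 16
blue 82 354.0 15
blue 85 353.5 16
blue 88 353.5 16
blue 91 353.5 16
blue 94 353.5 16
blue 97 353.5 14
rod 104 351.5 2
rod 107 351.5 4
rod 110 351.0 5
rod 113 351.0 5
rod 116 351.0 5
rod 119 351.0 5
rod 122 350.5 6
rod 125 350.0 5
0.016 (array([350.07483664, 127.51735299]), np.float64(1.1433193705188898))
0.101 (array([351.65324473, 102.81099273]), np.float64(1.0861801230261867))
0.12 (array([352.02904474,  96.92870516]), np.float64(1.0734078206454647))
0.19 (array([353.49427794,  73.9938384 ]), np.float64(1.026351969769121))
```

Emit:
{"name": "drive_effector", "arguments": {"motion": [[[0.003,0,0],0],[[0.003,0,0.01],0],[[0.003,0,0.02],0],[[0.003,0,0.03],0],[[0.003,0,0.04],0],[[0.003,0,0.04],0]]}}

```text
t: 7.1
tcp_pos: [0.4929, -0.2559, 0.1144]
tcp_rot: [[0.912, 0.409, -0.002], [0.409, -0.912, 0.002], [-0.001, -0.002, -1.0]]
wrist_force: [-0.4, 0.9, -1.1]
grip_width: 0.0432
finger_force: 46.2
```

```bash
python3 ax.py | grep blue
```

```text
blue 74 360.0 1
blue 86 350.5 10
blue 89 352.5 16
blue 92 352.5 16
blue 95 352.5 16
blue 98 352.0 15
blue 101 352.0 15
blue 104 352.0 15
```

Emit:
{"name": "drive_effector", "arguments": {"motion": [[[0,0,0.01],0],[[0,0,0.02],0],[[0,0,0.03],0],[[0,0,0.04],0],[[0,0,0.05],0],[[0,0,0.058],0],[[0,0,0.06],0],[[0,0,0.06],0],[[0,0,0.06],0]]}}

```text
t: 8.05
tcp_pos: [0.4937, -0.2564, 0.0567]
tcp_rot: [[0.912, 0.409, 0.0], [0.409, -0.912, -0.0], [0.0, 0.0, -1.0]]
wrist_force: [0.6, -0.4, -1.1]
grip_width: 0.0432
finger_force: 46.2
```

Emit:
{"name": "drive_effector", "arguments": {"motion": [[[0,0,0.001],0],[[0,0,0.002],0],[[0,0,0.003],0],[[0,0,0.003],0],[[0,0,0.003],0]]}}

```text
t: 8.55
tcp_pos: [0.4935, -0.2563, 0.0533]
tcp_rot: [[0.912, 0.409, -0.0], [0.409, -0.912, 0.0], [-0.0, -0.0, -1.0]]
wrist_force: [0.8, -0.9, -0.4]
grip_width: 0.0432
finger_force: 46.2
```

Emit:
{"name": "drive_effector", "arguments": {"motion": [[[0,0,0.001],0],[[0,0,0.002],0],[[0,0,0.003],0],[[0,0,0.003],0],[[0,0,0.003],0]]}}

```text
t: 9.05
tcp_pos: [0.4935, -0.2563, 0.0502]
tcp_rot: [[0.912, 0.409, -0.0], [0.409, -0.912, 0.0], [-0.0, -0.0, -1.0]]
wrist_force: [-0.2, -0.3, -1.1]
grip_width: 0.0433
finger_force: 46.2
```

Emit:
{"name": "drive_effector", "arguments": {"motion": [[[0,0,0.001],0],[[0,0,0.001],0],[[0,0,0.001],0],[[0,0,0.001],0]]}}

```text
t: 9.45
tcp_pos: [0.4936, -0.2563, 0.0493]
tcp_rot: [[0.912, 0.409, 0.0], [0.409, -0.912, 0.0], [0.0, -0.0, -1.0]]
wrist_force: [0.6, -0.8, -1.3]
grip_width: 0.0433
finger_force: 46.2
```

Emit:
{"name": "drive_effector", "arguments": {"motion": [[[0,0,0.001],0],[[0,0,0.001],0],[[0,0,0.001],0],[[0,0,0.001],0]], "only": "pos|wrist"}}

```text
tcp_pos: [0.4936, -0.2564, 0.0489]
wrist_force: [-2.6, 1.8, 8.5]
```

Emit:
{"name": "drive_effector", "arguments": {"motion": [[[0,0,0.001],0],[[0,0,0.001],0],[[0,0,0.001],0],[[0,0,0.001],0]], "only": "pos|wrist"}}

```text
tcp_pos: [0.4937, -0.2564, 0.0488]
wrist_force: [-8.4, 5.0, 21.9]
```

It's touching the plate at the expected height (TCP 0.049). I'll ease the press slightly and open gently.

Emit:
{"name": "drive_effector", "arguments": {"motion": [[[0,0,-0.001],0],[[0,0,-0.001],0],[[0,0,-0.001],0]], "only": "pos|wrist"}}

```text
tcp_pos: [0.4937, -0.2564, 0.0488]
wrist_force: [-2.5, 2.2, 10.2]
```

Emit:
{"name": "drive_effector", "arguments": {"motion": [[[0,0,0],0],[[0,0,0],0],[[0,0,0],0],[[0,0,0],0]], "aperture": 0.052, "grip_force": 20}}

```text
t: 10.95
tcp_pos: [0.4935, -0.2562, 0.0481]
tcp_rot: [[0.912, 0.409, -0.0], [0.409, -0.912, 0.0], [-0.0, -0.0, -1.0]]
wrist_force: [0.1, -0.1, 0.0]
grip_width: 0.052
finger_force: 0.0
```

```bash
python3 - <<'E'
from h import *
k=camrig.camera('wrist');s=camrig.camera('side')
cv2.imwrite('pics/s6.png',np.hstack([cv2.resize(s[70:170,300:400],None,fx=4,fy=4),cv2.resize(k[190:390,220:420],None,fx=2,fy=2)])[:,:,::-1])
E
```

```text
(no output)
```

View pics/s6.png

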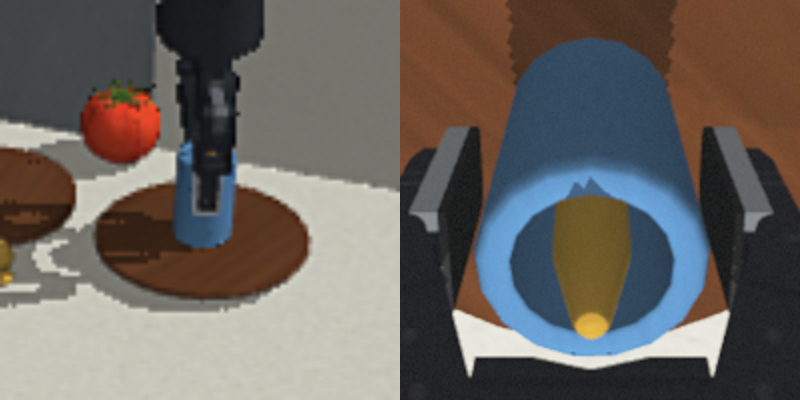

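The sleeve is over the rod and flat on the plate, and both pads are clear of it. I'll open a bit more, rise straight up and check.

Emit:
{"name": "drive_effector", "arguments": {"motion": [[[0,0,0],0],[[0,0,0],0],[[0,0,-0.01],0],[[0,0,-0.03],0],[[0,0,-0.06],0],[[0,0,-0.1],0],[[0,0,-0.14],0],[[0,0,-0.16],0],[[0,0,-0.16],0],[[0,0,-0.16],0]], "aperture": 0.075}}

```text
t: 12.05
tcp_pos: [0.4935, -0.2563, 0.2087]
tcp_rot: [[0.912, 0.409, 0.001], [0.409, -0.912, -0.0], [0.0, 0.001, -1.0]]
wrist_force: [-0.7, 0.3, -1.1]
grip_width: 0.0749
finger_force: 0.0
```

```bash
python3 - <<'E'
from h import *
o=env.observe();w=wcal(o);k=camrig.camera('wrist');s=camrig.camera('side')
cv2.imwrite('pics/s7.png',np.hstack([cv2.resize(s[70:170,300:400],None,fx=4,fy=4),cv2.resize(k[190:390,220:420],None,fx=2,fy=2)])[:,:,::-1])
cs=camrig.get_calibration('side');print(circ(cs,big(mask(s,(0,70,20),(14,255,140),(318,100,385,150))),.016)[1:])
x,y,ww,h=cv2.boundingRect(big(mask(s,(95,80,30),(125,255,255),(335,80,375,140))));print(x,y,ww,h,onz(cs,x+ww/2,y+h,.016),onz(cs,x+ww/2,y,.086))
E
```

```text
(array([ 0.40492266, -0.33645132], dtype=float32), array([ 0.5726892 , -0.16478956], dtype=float32))
343 105 16 27 [ 0.48036161 -0.23331233  0.016     ] [ 0.49568682 -0.27127437  0.086     ]
```

View pics/s7.png

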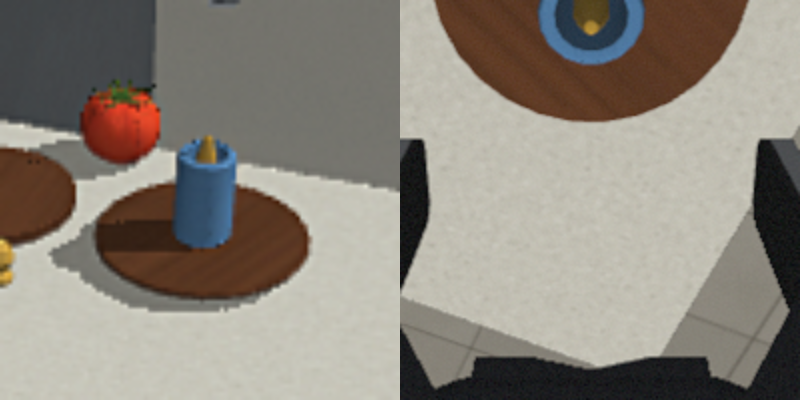

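The sleeve stands upright and flat on the plate with the rod tip showing, the stand hasn't moved, and the gripper is clear.

```bash
python3 -c "
from plant import env, camrig, hand_in
print(hand_in())"
```

```text
the job is handed in; nothing more can be done
None
```

The tall blue sleeve is on the brass rod, standing upright and flat on the base plate. I let it go only after it touched the plate. The stand hasn't moved, I left the white sleeve alone, and I handed the job in at about 12 s.

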